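# Make up two service kits

### The job

Make up the kits for the next two services on the bench: first the red tray, with the white oil filter in the bay at its black handle, the brass drain bolt in the middle bay and the steel socket in the bay at the plain end; only when that tray is complete, the green tray, with the blue oil filter in the bay at its black handle and the wheel bearing in the bay at the plain end. Stand every part upright on the floor of its bay, the way up it was found, and let go of it. Leave the yellow filter, the wrench and the tape roll where they are.

Things in the scene. Friction and masses are not known exactly. Their poses are not given: they have to be found in the camera images.
- white_filter: White spin-on oil filter with a dark metal foot and a thin grey band, a smooth upright cylinder 54 mm in diameter and 64 mm tall (about 0.25 kg), standing on the bench; origin at the centre of its underside, z up. For the red tray.
- blue_filter: Blue spin-on oil filter with a dark metal foot and a thin grey band, a smooth upright cylinder 54 mm in diameter and 64 mm tall (about 0.25 kg), standing on the bench; origin at the centre of its underside, z up. For the green tray.
- yellow_filter: Yellow spin-on oil filter with a dark metal foot and a thin grey band, a smooth upright cylinder 54 mm in diameter and 64 mm tall (about 0.25 kg), standing on the bench; origin at the centre of its underside, z up. Spare stock, not wanted in either kit.
- drain_bolt: Brass drain bolt standing on its head, shank up: hexagonal head 30 mm over the corners and 12 mm high, a flange 36 mm in diameter from 12 to 15 mm, then a shank 14 mm in diameter up to 48 mm (about 0.09 kg); origin at the centre of the head's underside, z up along the shank. Grip it by the shank. For the red tray.
- socket: Bright steel deep socket with a thin red band and a square black drive hole on top, a smooth upright cylinder 30 mm in diameter and 60 mm tall (about 0.18 kg); origin at the centre of its underside, z up. For the red tray.
- bearing: Steel wheel hub bearing with a black rubber seal, an upright thick ring 54 mm in diameter outside and 36 mm tall (about 0.32 kg); grip it on the outside, the bore is closed to the fingers; origin at the centre of its underside, z up. For the green tray.
- red_tray: Red metal tray, fixed, on the left or right, 220 x 76 x 14 mm high, walls and floor 4 mm thick; origin: centre of its underside, x along its length. Three bays in a row, 68 x 68 mm inside, centred at y = 0 and x = -72 mm (handle end), 0 (middle), +72 mm (plain end); bay floors at z = 4 mm. A black grip tab (20 x 50 x 10 mm high) at the -x end is its handle.
- green_tray: Green metal tray, fixed, on the left or right, 220 x 76 x 14 mm high, walls and floor 4 mm thick; origin: centre of its underside, x along its length. Three bays in a row, 68 x 68 mm inside, centred at y = 0 and x = -72 mm (handle end), 0 (middle), +72 mm (plain end); bay floors at z = 4 mm. A black grip tab (20 x 50 x 10 mm high) at the -x end is its handle. Its middle bay stays empty.
- wrench: Steel combination wrench 170 mm long, 38 mm wide at its jaw and 8 mm thick, lying flat between the trays; origin at the middle of its underside, x along its length. A bystander.
- tape_roll: Roll of black tape, 60 mm in diameter and 19 mm high, lying flat between the trays and the stock; origin at the centre of its underside. A bystander.
Things that resemble listed ones, but are neither listed nor needed, are in the scene too. Several things look just like the drain_bolt: the one meant starts farthest to the robot's right.

How it is judged:
On the way, in this order (a step that is already met when the one before it is completed fails the run):
1. the red tray holds its three parts, upright and released in their bays, while the blue filter and the bearing are still in the stock (x of white_filter in the frame of red_tray between -0.088 and -0.056 m and y of white_filter in the frame of red_tray between -0.016 and 0.016 m and z of white_filter in the frame of red_tray between 0 and 0.008 m and angle between each of white_filter, drain_bolt, socket's own z axis and vertical below 0.12 rad and linear speed of each of white_filter, drain_bolt, socket below 0.02 m/s and angular speed of each of white_filter, drain_bolt, socket below 0.2 rad/s and x of drain_bolt in the frame of red_tray between -0.026 and 0.026 m and y of drain_bolt in the frame of red_tray between -0.026 and 0.026 m and z of drain_bolt in the frame of red_tray between 0 and 0.008 m and x of socket in the frame of red_tray between 0.046 and 0.098 m and y of socket in the frame of red_tray between -0.026 and 0.026 m and z of socket in the frame of red_tray between 0 and 0.008 m and contact force between the fingers and white_filter below 0.1 N and contact force between the fingers and drain_bolt below 0.1 N and contact force between the fingers and socket below 0.1 N and distance of each of blue_filter, bearing from where it was at the start of the episode below 0.03 m), for 0.2 s.
2. the green tray holds its two parts, upright and released in their bays (x of blue_filter in the frame of green_tray between -0.088 and -0.056 m and y of blue_filter in the frame of green_tray between -0.016 and 0.016 m and z of blue_filter in the frame of green_tray between 0 and 0.008 m and angle between each of blue_filter, bearing's own z axis and vertical below 0.12 rad and linear speed of each of blue_filter, bearing below 0.02 m/s and angular speed of each of blue_filter, bearing below 0.2 rad/s and x of bearing in the frame of green_tray between 0.056 and 0.088 m and y of bearing in the frame of green_tray between -0.016 and 0.016 m and z of bearing in the frame of green_tray between 0 and 0.008 m and contact force between the fingers and blue_filter below 0.1 N and contact force between the fingers and bearing below 0.1 N), for 0.2 s.
At the end, for the whole second after the job is handed in: All five parts stand upright (0.12 rad) and released on the floors of their named bays (origin within 8 mm of the tray's underside), within 16 mm (filters, bearing) or 26 mm (bolt, socket) of the bay centre each way; yellow filter, wrench and tape roll within 30 mm of their starts (all of step 2 and x of white_filter in the frame of red_tray between -0.088 and -0.056 m and y of white_filter in the frame of red_tray between -0.016 and 0.016 m and z of white_filter in the frame of red_tray between 0 and 0.008 m and angle between each of white_filter, drain_bolt, socket's own z axis and vertical below 0.12 rad and linear speed of each of white_filter, drain_bolt, socket below 0.02 m/s and angular speed of each of white_filter, drain_bolt, socket below 0.2 rad/s and x of drain_bolt in the frame of red_tray between -0.026 and 0.026 m and y of drain_bolt in the frame of red_tray between -0.026 and 0.026 m and z of drain_bolt in the frame of red_tray between 0 and 0.008 m and x of socket in the frame of red_tray between 0.046 and 0.098 m and y of socket in the frame of red_tray between -0.026 and 0.026 m and z of socket in the frame of red_tray between 0 and 0.008 m and contact force between the fingers and white_filter below 0.1 N and contact force between the fingers and drain_bolt below 0.1 N and contact force between the fingers and socket below 0.1 N and distance of each of yellow_filter, wrench, tape_roll from where it was at the start of the episode below 0.03 m); the robot touches nothing.
It fails at once if the yellow filter is moved more than 30 mm (distance of yellow_filter from where it was at the start of the episode above 0.03 m).
It fails at once if the wrench is moved more than 30 mm (distance of wrench from where it was at the start of the episode above 0.03 m).
It fails at once if the tape roll is moved more than 30 mm (distance of tape_roll from where it was at the start of the episode above 0.03 m).
It also fails if it takes over 120 s, if anything falls off the work surface, if the arm or the gripper's body presses on something with over 40 N, if the wrist force passes 120 N, or if a joint passes its speed limit or range.

### The arm

A 6-joint arm with a two-finger parallel gripper is mounted at the origin on the work surface. World frame = base frame: x ahead of the robot, y to its left, z up, the work surface at z = 0. Lengths are in m, angles in rad, forces in N, time in s.
With the tool pointing down it reaches from about 0.375 to 0.9 m from the base axis. Payload 3.1 kg.
Tool frame: the origin (TCP) lies between the finger pads; the fingertips stand robot.finger_overhang ahead of it and the grasp point (between the pads) lies 3 mm ahead of it (robot.finger_overhang is the distance from the TCP to the fingertips, in m); z points along the fingers, y is the line along which they close (so a half turn about z gives the same grasp; the last joint's range is limited). The gripper opens to 87 mm and grips with 3 to 60 N. Pads are 19 mm wide; open, the fingers measure 117 mm over their backs; the gripper's body (75 mm by 190 mm) begins 51 mm behind the grasp point.
Start: joints at [1.056, 0.527, 1.433, -0, 1.181, -0.178], TCP at [0.207, 0.59, 0.213] pointing down, gripper open.
Joint ranges: [-3.08, 3.08], [-0.75, 2.2], [0.22, 2.44], [-1.43, 4.57], [0, 2.65], [-2.85, 2.85]. Speed limits (rad/s): [2.79, 2.79, 3.14, 3.14, 3.14, 3.14].

### API

Orientations are given as a unit quaternion [x, y, z, w].
In Python, from rig import get_obs, vision, hand_in, nets, robot gives the robot as it stands.
- The arm moves only by the tool apply_moves, never from a script. Its argument "series" is a list of rows, each an object with "offset": the shift along the world's x, y, z in cm, a list of three; "rot": the turn, a rotation vector about the world's x, y, z in degrees, a list of three. A call has 1 to 20 rows; each row is the pose to reach, as a shift and turn from the pose commanded when the call began; what a row does not reach only later rows make up. A row lasts 1/10 s, in which the tool goes at most 50 mm and 8.59 degrees, less where a joint would pass 70% of its speed; a pose out of reach is approached as far as the arm can. A call with a gripper value outside its range is refused whole. "hand" is the opening, from 0 (shut) to 1 (fully open), set as the call begins (left out, the last holds). The fingers move at their own pace and stop on an object; "newtons" is the grip in N (left out, the last holds). Time passes only in rows, so rows that repeat a pose let the fingers close. It gives the time, the measured TCP pose, the force, the opening and the grip force at its end, in the units of the state.
- get_obs(): the state, without advancing time (a new reading comes with each control period).
- vision.camera(name): name is "side" or "top"; returns the picture (400x640x3 uint8, red, green, blue); there is no depth.
- vision.calibration(name): a dict with "K" (3x3 intrinsics, pixels), "R" (3x3) and "t" (3): a world point X has camera coordinates R X + t. Camera axes: x right, y down, z forward; pixel columns grow to the right and rows downward; lengths in m; the calibration is good to about 2 mm. A picture is of the moment at which its call begins. calibration takes no time and is no camera call.
- hand_in(): hands the job in; it is judged then, once.
Trained networks look in the newest picture that a camera, given by its name, has taken for a name from the list of things; names that differ only in an ending like _2 or _b are one class to them, and where a whole thing is asked for, a point or a joint stands for the part that bears it (a point fixed in the world has none). Each returns a list of dicts, best first, with "conf" (0 to 1); they miss things now and then, are a little off and sometimes report something else, mostly with a low value. They report only what shows in the picture. A call takes as long as a camera call. They do not tell look-alikes from the thing itself.
- nets.search_frame(camera, query): "centre" ([x, y, z] in m, in world coordinates, good to about 4 mm: the middle of the surface that is visible of it).
- nets.spot_point(camera, query): "centre" ([x, y, z] in m, in world coordinates, good to about 4 mm: a listed point, or the origin of a listed thing).
The state is a dict: "time": time; "q": joint angles; "joint_velocities": joint speeds; "joint_torque": joint torques, N m; "position": TCP position; "tool_rot": TCP orientation; "ft_force": force on the tool from outside, world axes, zero at the start; "moment": the same for the moment, N m; "grip_width": finger opening in m; "grip_force": force on a finger pad.
Only numpy, scipy, OpenCV 4.12 (cv2) and the standard library are available. Lean on these libraries where they do the work, as an engineer would, in place of code of your own. Each camera call takes 0.05 s, during which the arm holds its last target. There are 200 camera calls.

## Working session

There is one attempt and no reset: what is moved stays moved. The work goes in short steps, Python scripts to look and compute and a tool call to move; the robot and the scene stay as the last step left them, time stands still between calls to the robot, and variables do not carry over. Pictures are saved under pics/ and viewed, at most 14 in all, crops included, and the job is handed in when it is done.

Besides the shell and the picture viewer there is one more tool, called by a JSON object that holds its "name" and its "arguments", one argument or row to a line. apply_moves: Moves the arm, as the interface text tells. Its arguments: {"type":"object","properties":{"series":{"type":"array"},"hand":{"type":"number"},"newtons":{"type":"number"}},"required":["series"]}

```bash
mkdir -p pics; cat > look.py <<'E'
from rig import get_obs, vision, nets, robot
import cv2, sys
o=get_obs(); print(o["time"],o["position"],o["tool_rot"],o["grip_width"],robot.finger_overhang)
for c in ("top","side"):
    cv2.imwrite(f"pics/{c}_0.png",vision.camera(c)[:,:,::-1])
for n in "white_filter blue_filter yellow_filter drain_bolt socket bearing red_tray green_tray wrench tape_roll".split():
    for c in ("top","side"):
        print(n,c,[([round(float(v),3) for v in d["centre"]],round(float(d["conf"]),2)) for d in nets.spot_point(c,n)])
E
python3 look.py
```

```text
0.0 [0.2061384  0.5892229  0.21166659] [ 1.67595793e-01  9.85855197e-01 -1.02070908e-03 -3.71476433e-04] 0.08686452184906666 0.022
white_filter top [([0.615, -0.288, -0.002], 0.67)]
white_filter side [([0.615, -0.288, 0.002], 0.79)]
blue_filter top [([0.639, 0.158, -0.002], 0.92)]
blue_filter side [([0.633, 0.16, 0.002], 0.56)]
yellow_filter top [([0.642, -0.067, 0.001], 0.63)]
yellow_filter side [([0.642, -0.066, -0.004], 0.76)]
drain_bolt top [([0.607, 0.296, -0.002], 0.77), ([0.625, 0.375, -0.007], 0.68), ([0.558, 0.376, 0.001], 0.58)]
drain_bolt side [([0.631, 0.377, 0.002], 0.71), ([0.606, 0.291, 0.001], 0.66), ([0.561, 0.372, -0.001], 0.6)]
socket top [([0.647, -0.167, 0.002], 0.75)]
socket side [([0.631, 0.16, 0.002], 0.73)]
bearing top [([0.675, 0.062, -0.001], 0.71)]
bearing side [([0.673, 0.063, 0.001], 0.62)]
red_tray top [([0.436, 0.196, -0.002], 0.56)]
red_tray side [([0.434, 0.203, 0.002], 0.92)]
green_tray top [([0.433, -0.225, -0.002], 0.85), ([0.643, -0.069, 0.001], 0.45)]
green_tray side []
wrench top [([0.381, 0.008, 0.005], 0.67)]
wrench side [([0.38, 0.011, 0.0], 0.85)]
tape_roll top [([0.539, 0.009, 0.004], 0.79), ([0.608, 0.296, -0.002], 0.32)]
tape_roll side []
```

View pics/top_0.png

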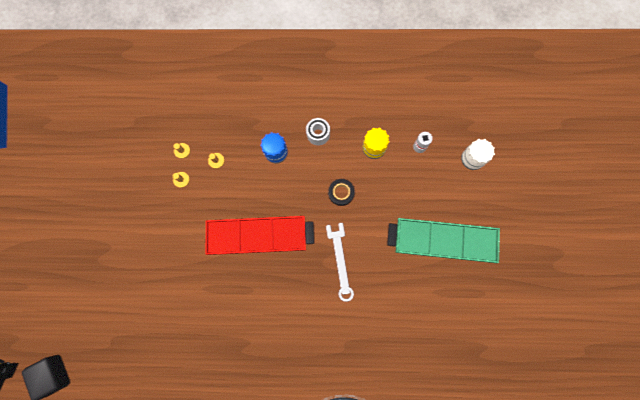

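View pics/side_0.png

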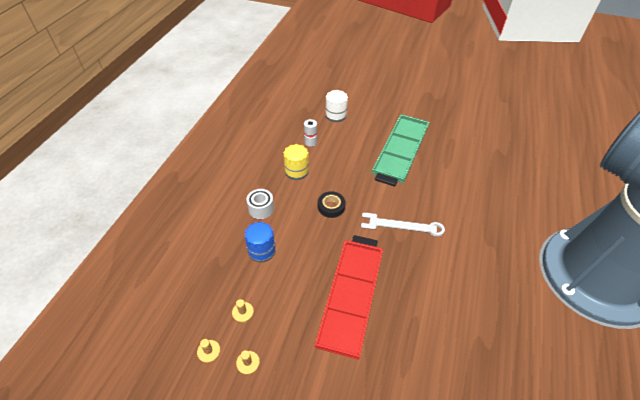

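The top view (right = −y) shows the red tray with its handle at px (309,232), the green one with its handle at (392,235), and three look-alike bolts. The one farthest right is at px (216,160), about (0.607, 0.294). The side view agrees. Next I'll get the tray axes and refine the positions.

```bash
cat > tray.py <<'E'
from rig import vision
import cv2, numpy as np
def plane(cal,px,z):
    K,R,t=(np.array(cal[k]) for k in "KRt")
    d=(R.T@np.linalg.inv(K)@np.c_[px,np.ones(len(px))].T).T; c=-R.T@t
    return (c+d*((z-c[2])/d[:,2])[:,None])[:,:2]
def biggest(m):
    n,l,s,_=cv2.connectedComponentsWithStats(m.astype(np.uint8)); return l==1+np.argmax(s[1:,4])
if __name__=="__main__":
    cal=vision.calibration("top"); im=cv2.imread("pics/top_0.png"); h,s,v=cv2.split(cv2.cvtColor(im,cv2.COLOR_BGR2HSV))
    for n,m in (("red",((h<4)|(h>175))&(s>190)),("green",(h>60)&(h<90)&(s>80))):
        y,x=np.nonzero(biggest(m)); P=plane(cal,np.c_[x,y].astype(float),0.014)
        r=cv2.minAreaRect(P.astype(np.float32)); b=cv2.boxPoints(r); c=np.array(r[0])
        ctr=plane(cal,np.c_[x,y].astype(float),0.009).mean(0)
        u=np.linalg.svd(P-P.mean(0),full_matrices=False)[2][0]
        u*=np.sign(u[1])*(1 if n=="red" else -1)  # +x away from handle
        print(n,"rect",c.round(4),np.round(r[1],3),"mean",ctr.round(4),"yaw",round(np.degrees(np.arctan2(u[1],u[0])),1))
        for k in(-.072,0,.072): print(k,(c+k*u).round(4))
    # tops of the cylinders
    for n,m,z in (("blue",(h>100)&(h<125)&(s>150),.064),("yellow",(h>25)&(h<35)&(s>150),.064)):
        m[:, :20]=0; cc=biggest(m);y,x=np.nonzero(cc);print(n,plane(cal,np.array([[x.mean(),y.mean()]]),.036))
E
python3 tray.py
```

```text
red rect [0.4355 0.1961] [0.076 0.218] mean [0.4358 0.1974] yaw 93.4
-0.072 [0.4397 0.1242]
0 [0.4355 0.1961]
0.072 [0.4312 0.268 ]
green rect [ 0.4295 -0.2223] [0.221 0.076] mean [ 0.4295 -0.2242] yaw -95.3
-0.072 [ 0.4361 -0.1506]
0 [ 0.4295 -0.2223]
0.072 [ 0.4228 -0.294 ]
blue [[0.63313905 0.16048533]]
yellow [[ 0.65020756 -0.06890358]]
```

{"name": "apply_moves", "arguments": {
  "series": [
    {"offset": [0, 0, 0], "rot": [0, 0, -8]},
    {"offset": [0, 0, 0], "rot": [0, 0, -16]},
    {"offset": [0, 0, 0], "rot": [0, 0, -24]},
    {"offset": [0, 0, 0], "rot": [0, 0, -32]},
    {"offset": [0, 0, 0], "rot": [0, 0, -40]},
    {"offset": [0, 0, 0], "rot": [0, 0, -48]},
    {"offset": [0, 0, 0], "rot": [0, 0, -56]},
    {"offset": [0, 0, 0], "rot": [0, 0, -64]},
    {"offset": [0, 0, 0], "rot": [0, 0, -70.7]},
    {"offset": [0, 0, 0], "rot": [0, 0, -70.7]}
  ],
  "hand": 1,
  "newtons": 25
}}

```text
time: 2.1
position: [0.2065, 0.5899, 0.2126]
tool_rot: [0.707, 0.707, -0.0, 0.0]
ft_force: [-0.2, 1.1, -0.8]
grip_width: 0.0874
grip_force: 0.0
```

{"name": "apply_moves", "arguments": {
  "series": [
    {"offset": [40.8, -87.8, 0], "rot": [0, 0, -0.0]},
    {"offset": [40.8, -87.8, 0], "rot": [0, 0, 0]},
    {"offset": [40.8, -87.8, 0], "rot": [0, 0, 0]},
    {"offset": [40.8, -87.8, 0], "rot": [0, 0, 0]},
    {"offset": [40.8, -87.8, 0], "rot": [0, 0, 0]},
    {"offset": [40.8, -87.8, 0], "rot": [0, 0, 0]},
    {"offset": [40.8, -87.8, 0], "rot": [0, 0, 0]},
    {"offset": [40.8, -87.8, 0], "rot": [0, 0, 0]},
    {"offset": [40.8, -87.8, 0], "rot": [0, 0, 0]},
    {"offset": [40.8, -87.8, 0], "rot": [0, 0, 0]},
    {"offset": [40.8, -87.8, 0], "rot": [0, 0, 0]},
    {"offset": [40.8, -87.8, 0], "rot": [0, 0, 0]},
    {"offset": [40.8, -87.8, 0], "rot": [0, 0, 0]},
    {"offset": [40.8, -87.8, 0], "rot": [0, 0, 0]},
    {"offset": [40.8, -87.8, 0], "rot": [0, 0, 0]},
    {"offset": [40.8, -87.8, 0], "rot": [0, 0, 0]},
    {"offset": [40.8, -87.8, 0], "rot": [0, 0, 0]},
    {"offset": [40.8, -87.8, 0], "rot": [0, 0, 0]},
    {"offset": [40.8, -87.8, 0], "rot": [0, 0, 0]},
    {"offset": [40.8, -87.8, 0], "rot": [0, 0, 0]}
  ]
}}

```text
time: 4.1
position: [0.6162, -0.2937, 0.2125]
tool_rot: [0.707, 0.707, -0.0, 0.002]
ft_force: [-0.7, 0.9, 0.1]
grip_width: 0.0871
grip_force: 0.0
```

{"name": "apply_moves", "arguments": {
  "series": [
    {"offset": [0, 0, 0], "rot": [0, 0, 0]},
    {"offset": [0, 0, -4], "rot": [0, 0, 0]},
    {"offset": [0, 0, -8], "rot": [0, 0, 0]},
    {"offset": [0, 0, -11], "rot": [0, 0, 0]},
    {"offset": [0, 0, -13], "rot": [0, 0, 0]},
    {"offset": [0, 0, -15], "rot": [0, 0, 0]},
    {"offset": [0, 0, -16.9], "rot": [0, 0, 0]},
    {"offset": [0, 0, -16.9], "rot": [0, 0, 0]},
    {"offset": [0, 0, -16.9], "rot": [0, 0, 0]}
  ]
}}

```text
time: 5.0
position: [0.6142, -0.2869, 0.0438]
tool_rot: [0.706, 0.708, -0.0, -0.001]
ft_force: [0.6, 0.2, 0.7]
grip_width: 0.0867
grip_force: 0.0
```

{"name": "apply_moves", "arguments": {
  "series": [
    {"offset": [0, 0, 0], "rot": [0, 0, 0]},
    {"offset": [0, 0, 0], "rot": [0, 0, 0]},
    {"offset": [0, 0, 0], "rot": [0, 0, 0]},
    {"offset": [0, 0, 0], "rot": [0, 0, 0]},
    {"offset": [0, 0, 0], "rot": [0, 0, 0]},
    {"offset": [0, 0, 0], "rot": [0, 0, 0]},
    {"offset": [0, 0, 0], "rot": [0, 0, 0]},
    {"offset": [0, 0, 0], "rot": [0, 0, 0]}
  ],
  "hand": 0,
  "newtons": 25
}}

```text
time: 5.8
position: [0.6166, -0.289, 0.0449]
tool_rot: [0.707, 0.707, 0.001, 0.002]
ft_force: [4.8, -0.2, 5.1]
grip_width: 0.0532
grip_force: 25.0
```

{"name": "apply_moves", "arguments": {
  "series": [
    {"offset": [0, 0, 3], "rot": [0, 0, 0]},
    {"offset": [0, 0, 7], "rot": [0, 0, 0]},
    {"offset": [0, 0, 11], "rot": [0, 0, 0]},
    {"offset": [-3, 3, 12], "rot": [0, 0, 0]},
    {"offset": [-4.5, 7, 12], "rot": [0, 0, 0]},
    {"offset": [-6, 11, 12], "rot": [0, 0, 0]},
    {"offset": [-7.5, 15, 12], "rot": [0, 0, 0]},
    {"offset": [-9, 19, 12], "rot": [0, 0, 0]},
    {"offset": [-10.5, 23, 12], "rot": [0, 0, 0]},
    {"offset": [-12, 27, 12], "rot": [0, 0, 0]},
    {"offset": [-13.5, 31, 12], "rot": [0, 0, 0]},
    {"offset": [-15, 35, 12], "rot": [0, 0, 0]},
    {"offset": [-16.5, 38, 12], "rot": [0, 0, 0]},
    {"offset": [-17.2, 40, 12], "rot": [0, 0, 0]},
    {"offset": [-17.5, 41, 12], "rot": [0, 0, 0]},
    {"offset": [-17.5, 41.2, 10], "rot": [0, 0, 0]},
    {"offset": [-17.5, 41.2, 7], "rot": [0, 0, 0]},
    {"offset": [-17.5, 41.2, 4], "rot": [0, 0, 0]},
    {"offset": [-17.5, 41.2, 4], "rot": [0, 0, 0]},
    {"offset": [-17.5, 41.2, 4], "rot": [0, 0, 0]}
  ]
}}

```text
time: 7.8
position: [0.4386, 0.1232, 0.0831]
tool_rot: [0.707, 0.707, -0.001, -0.001]
ft_force: [0.4, -0.3, -1.8]
grip_width: 0.0534
grip_force: 25.0
```

```bash
cat > chk.py <<'E'
from rig import get_obs, vision, nets
import cv2, sys
tag=sys.argv[1]
for c in ("top","side"): cv2.imwrite(f"pics/{c}_{tag}.png",vision.camera(c)[:,:,::-1])
for n in sys.argv[2:]:
    for c in ("top","side"):
        print(n,c,[([round(float(v),3) for v in d["centre"]],round(float(d["conf"]),2)) for d in nets.spot_point(c,n)])
o=get_obs(); print(o["time"],o["position"],o["ft_force"],o["grip_width"])
i=cv2.imread(f"pics/side_{tag}.png"); cv2.imwrite(f"pics/crop_{tag}.png",cv2.resize(i[80:380,190:490],(600,600),interpolation=cv2.INTER_CUBIC))
E
python3 chk.py a white_filter
```

```text
white_filter top []
white_filter side [([0.436, 0.126, 0.038], 0.88)]
8.0 [0.4405351  0.12370196 0.08487643] [ 0.27877188  0.63325835 -3.37815702] 0.05350461480450816
```

View pics/crop_a.png

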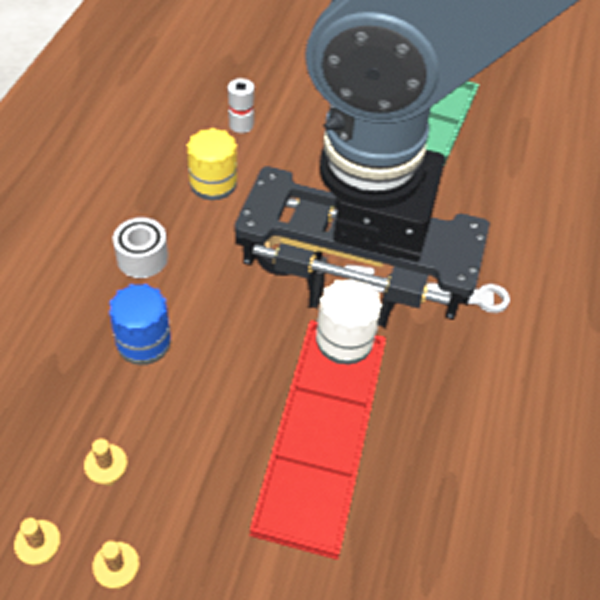

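The filter (crop px 345,320) hangs upright over the handle bay, so I'll lower and release it.

{"name": "apply_moves", "arguments": {
  "series": [
    {"offset": [0, 0, -1.5], "rot": [0, 0, 0]},
    {"offset": [0, 0, -2.5], "rot": [0, 0, 0]},
    {"offset": [0, 0, -3.1], "rot": [0, 0, 0]},
    {"offset": [0, 0, -3.5], "rot": [0, 0, 0]},
    {"offset": [0, 0, -3.5], "rot": [0, 0, 0]},
    {"offset": [0, 0, -3.5], "rot": [0, 0, 0]}
  ]
}}

```text
time: 8.6
position: [0.4397, 0.1239, 0.0487]
tool_rot: [0.707, 0.707, 0.0, 0.0]
ft_force: [0.4, -0.7, -2.2]
grip_width: 0.053
grip_force: 25.0
```

{"name": "apply_moves", "arguments": {
  "series": [
    {"offset": [0, 0, 0], "rot": [0, 0, 0]},
    {"offset": [0, 0, 0], "rot": [0, 0, 0]},
    {"offset": [0, 0, 0], "rot": [0, 0, 0]},
    {"offset": [0, 0, 0], "rot": [0, 0, 0]},
    {"offset": [0, 0, 0], "rot": [0, 0, 0]},
    {"offset": [0, 0, 0], "rot": [0, 0, 0]},
    {"offset": [0, 0, 3], "rot": [0, 0, 0]},
    {"offset": [0, 0, 7], "rot": [0, 0, 0]},
    {"offset": [0, 0, 11], "rot": [0, 0, 0]},
    {"offset": [0, 0, 12], "rot": [0, 0, 0]}
  ],
  "hand": 1
}}

```text
time: 9.6
position: [0.4419, 0.1241, 0.1722]
tool_rot: [0.707, 0.707, 0.003, 0.003]
ft_force: [0.4, -0.1, -0.5]
grip_width: 0.0872
grip_force: 0.0
```

{"name": "apply_moves", "arguments": {
  "series": [
    {"offset": [3, 3, 0], "rot": [0, 0, 0]},
    {"offset": [6, 6, 0], "rot": [0, 0, 0]},
    {"offset": [9, 9, 0], "rot": [0, 0, 0]},
    {"offset": [12, 12, 0], "rot": [0, 0, 0]},
    {"offset": [14.5, 14.7, 0], "rot": [0, 0, 0]},
    {"offset": [16, 16.3, 0], "rot": [0, 0, 0]},
    {"offset": [16.7, 17, 0], "rot": [0, 0, 0]},
    {"offset": [16.7, 17, -3], "rot": [0, 0, 0]},
    {"offset": [16.7, 17, -6], "rot": [0, 0, 0]},
    {"offset": [16.7, 17, -9], "rot": [0, 0, 0]},
    {"offset": [16.7, 17, -11], "rot": [0, 0, 0]},
    {"offset": [16.7, 17, -12.5], "rot": [0, 0, 0]},
    {"offset": [16.7, 17, -12.5], "rot": [0, 0, 0]}
  ]
}}

```text
time: 10.9
position: [0.6041, 0.2927, 0.0409]
tool_rot: [0.707, 0.707, -0.003, -0.001]
ft_force: [-0.3, -1.0, -0.3]
grip_width: 0.0868
grip_force: 0.0
```

{"name": "apply_moves", "arguments": {
  "series": [
    {"offset": [0, 0, 0], "rot": [0, 0, 0]},
    {"offset": [0, 0, 0], "rot": [0, 0, 0]},
    {"offset": [0, 0, 0], "rot": [0, 0, 0]},
    {"offset": [0, 0, 0], "rot": [0, 0, 0]},
    {"offset": [0, 0, 0], "rot": [0, 0, 0]},
    {"offset": [0, 0, 0], "rot": [0, 0, 0]},
    {"offset": [0, 0, 0], "rot": [0, 0, 0]},
    {"offset": [0, 0, 0], "rot": [0, 0, 0]},
    {"offset": [0, 0, 0], "rot": [0, 0, 0]},
    {"offset": [0, 0, 0], "rot": [0, 0, 0]},
    {"offset": [0, 0, 0], "rot": [0, 0, 0]},
    {"offset": [0, 0, 0], "rot": [0, 0, 0]}
  ],
  "hand": 0,
  "newtons": 20
}}

```text
time: 12.1
position: [0.6065, 0.2939, 0.0436]
tool_rot: [0.707, 0.707, -0.0, -0.0]
ft_force: [-0.4, 0.5, -0.6]
grip_width: 0.003
grip_force: 0.0
```

```bash
python3 chk.py b white_filter drain_bolt red_tray
```

```text
white_filter top [([0.436, 0.122, 0.004], 0.93), ([0.676, 0.064, 0.0], 0.68)]
white_filter side [([0.438, 0.13, 0.007], 0.61)]
drain_bolt top [([0.609, 0.296, -0.003], 0.54)]
drain_bolt side [([0.63, 0.377, 0.0], 0.93), ([0.608, 0.289, -0.001], 0.71), ([0.561, 0.37, 0.001], 0.69), ([0.435, 0.2, 0.001], 0.46)]
red_tray top [([0.436, 0.196, -0.005], 0.71)]
red_tray side [([0.435, 0.199, -0.0], 0.82)]
12.5 [0.60647603 0.29387033 0.04363504] [ 0.38006866 -0.00311995  0.22264473] 0.00032484849277977833
```

View pics/crop_b.png

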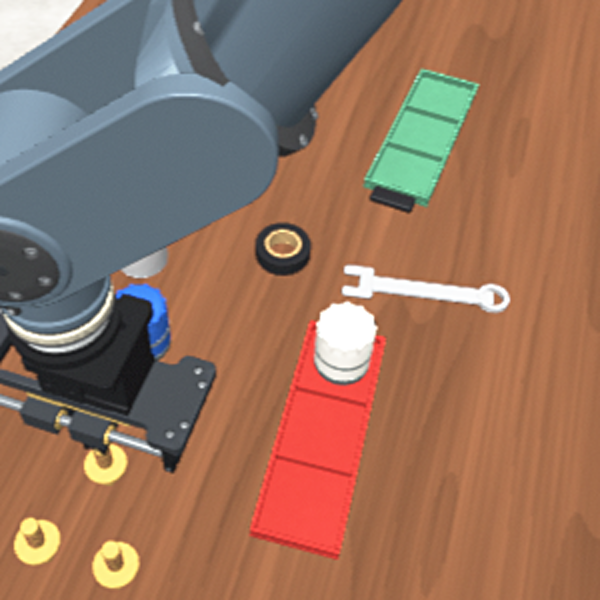

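The gripper closed on nothing (width 0), and the bolt at crop px (105,463) stands in front of the fingers. The white filter sits in its bay. I'll measure the bolt from the pixels.

```bash
cat > bolt.py <<'E'
from rig import vision
from tray import plane
import cv2, numpy as np, sys
for c in ("top","side"):
    im=cv2.imread(f"pics/{c}_{sys.argv[1]}.png"); h,s,v=cv2.split(cv2.cvtColor(im,cv2.COLOR_BGR2HSV)); cal=vision.calibration(c)
    m=((h>18)&(h<32)&(s>80)&(v>190)).astype(np.uint8)
    n,l,st,ce=cv2.connectedComponentsWithStats(m)
    for k in range(1,n):
        if 50<st[k,4]<1500: print(c,st[k],ce[k].round(1),"flange z",plane(cal,ce[k][None],.014).round(3),"rect ctr",plane(cal,np.array([[st[k,0]+st[k,2]/2-.5,st[k,1]+st[k,3]/2-.5]]),.014).round(3))
    K,R,t=(np.array(cal[k]) for k in "KRt")
    for z in (0,.014,.048):
        p=K@(R@np.array([.607,.294,z])+t); print("proj",z,(p[:2]/p[2]).round(1))
t=cv2.imread("pics/top_0.png")[130:200,160:240]; s=cv2.imread("pics/side_0.png")[290:380,190:290]
cv2.imwrite(f"pics/bz_{sys.argv[1]}.png",np.hstack([cv2.resize(t,(400,350)),cv2.resize(s,(389,350))]))
E
python3 bolt.py 0
```

```text
top [363 128  27  25 494] [375.7 139.7] flange z [[ 0.656 -0.07 ]] rect ctr [[ 0.655 -0.071]]
top [174 143  16  15 165] [181.4 150. ] flange z [[0.628 0.375]] rect ctr [[0.628 0.375]]
top [208 153  16  15 162] [215.7 160.1] flange z [[0.605 0.294]] rect ctr [[0.605 0.295]]
top [173 172  16  15 169] [180.5 179.1] flange z [[0.56  0.372]] rect ctr [[0.56  0.372]]
proj 0 [217.5 161. ]
proj 0.014 [215.9 159.2]
proj 0.048 [211.7 154.8]
side [283 144  26  27 535] [295.3 156.9] flange z [[ 0.656 -0.095]] rect ctr [[ 0.655 -0.095]]
side [285 168  21  10 103] [295.1 173.3] flange z [[ 0.638 -0.045]] rect ctr [[ 0.639 -0.047]]
side [232 300  22  22 294] [242.2 311.3] flange z [[0.606 0.297]] rect ctr [[0.606 0.295]]
side [197 339  23  23 350] [208.  350.4] flange z [[0.629 0.377]] rect ctr [[0.63  0.377]]
side [236 351  23  23 361] [247.3 362.1] flange z [[0.56  0.374]] rect ctr [[0.561 0.374]]
proj 0 [243.5 313.3]
proj 0.014 [242.4 309.8]
proj 0.048 [239.7 300.7]
```

View pics/bz_0.png

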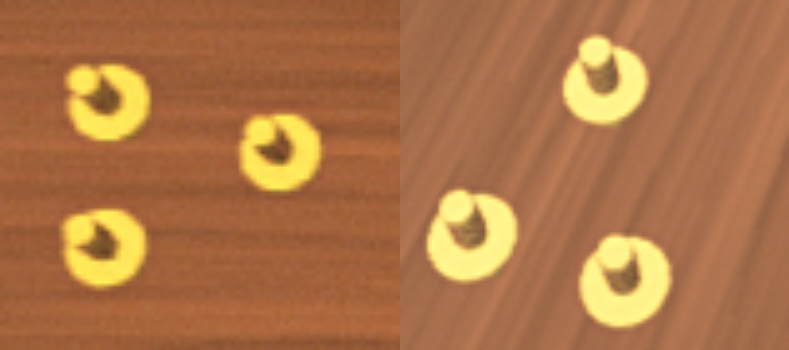

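```bash
python3 - <<'E'
import cv2,numpy as np
t=cv2.imread("pics/top_b.png")[120:200,160:260]; s=cv2.imread("pics/side_b.png")[260:360,190:310]
cv2.imwrite("pics/bz_b.png",np.vstack([cv2.resize(t,(375,300),interpolation=2),cv2.resize(s,(375,300),interpolation=2)]))
E
python3 bolt.py b | grep -v proj
```

```text
top [363 128  27  28 520] [375.4 140.2] flange z [[ 0.655 -0.069]] rect ctr [[ 0.652 -0.071]]
top [215 154   9  14  74] [219.5 161.5] flange z [[0.602 0.285]] rect ctr [[0.604 0.287]]
side [232 302  22  20 245] [242.6 312.8] flange z [[0.604 0.299]] rect ctr [[0.605 0.297]]
side [197 339  23  23 350] [208.  350.4] flange z [[0.629 0.377]] rect ctr [[0.63  0.377]]
side [236 351  23  23 361] [247.4 362. ] flange z [[0.56  0.374]] rect ctr [[0.561 0.374]]
```

bolt.py overwrote that file, so this is the starting picture again. I'll redo the crop under a new name.

```bash
python3 - <<'E'
import cv2,numpy as np
t=cv2.imread("pics/top_b.png")[120:200,160:260]; s=cv2.imread("pics/side_b.png")[260:360,190:310]
cv2.imwrite("pics/zoom_b.png",np.vstack([cv2.resize(t,(375,300),interpolation=2),cv2.resize(s,(375,300),interpolation=2)]))
from rig import get_obs
o=get_obs(); print(o["time"],o["position"],o["grip_width"],o["grip_force"])
E
```

```text
12.5 [0.60647603 0.29387033 0.04363504] 0.00032484849277977833 0.0
```

View pics/zoom_b.png

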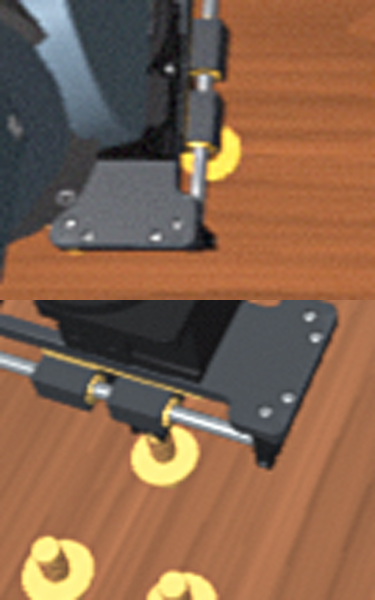

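```bash
python3 - <<'E'
from rig import vision, robot
import numpy as np
cal=vision.calibration("side");K,R,t=(np.array(cal[k]) for k in "KRt")
print("cam",-R.T@t)
f=lambda p:((K@(R@np.array(p)+t))[:2]/(K@(R@np.array(p)+t))[2]).round(1)
for n,p in (("a",(.4405,.1237,.0849)),("b",(.6065,.2939,.0436))):
    for dy in (0,.02):
        for dz in (-.022,-.003,.03,.05,.07): print(n,dy,dz,f((p[0],p[1]+dy,p[2]+dz)))
print([ (k,getattr(robot,k)) for k in dir(robot) if k[0]!="_"])
E
```

```text
cam [0.37668829 0.56877565 0.70207219]
a 0 -0.022 [362.3 243. ]
a 0 -0.003 [363.2 237. ]
a 0 0.03 [364.8 225.9]
a 0 0.05 [365.8 218.8]
a 0 0.07 [366.9 211.4]
a 0.02 -0.022 [359.4 251.7]
a 0.02 -0.003 [360.2 245.8]
a 0.02 0.03 [361.8 234.8]
a 0.02 0.05 [362.8 227.8]
a 0.02 0.07 [363.8 220.4]
b 0 -0.022 [242.1 307.8]
b 0 -0.003 [240.6 302.7]
b 0 0.03 [237.9 293.4]
b 0 0.05 [236.1 287.4]
b 0 0.07 [234.3 281.1]
b 0.02 -0.022 [237.  318.1]
b 0.02 -0.003 [235.4 313.1]
b 0.02 0.03 [232.4 304. ]
b 0.02 0.05 [230.5 298.2]
b 0.02 0.07 [228.5 292. ]
[('Unreachable', <class 'rig.Unreachable'>), ('finger_overhang', 0.022)]
```

The tips look to be at about the shank's top height, so the fingers closed over the bolt without moving it. I'll open, go lower and close gently.

{"name": "apply_moves", "arguments": {
  "series": [
    {"offset": [0, 0, 0], "rot": [0, 0, 0]},
    {"offset": [0, 0, 0], "rot": [0, 0, 0]},
    {"offset": [0, 0, 0], "rot": [0, 0, 0]},
    {"offset": [0, 0, 0], "rot": [0, 0, 0]},
    {"offset": [0, 0, 0], "rot": [0, 0, 0]},
    {"offset": [0, 0, 0], "rot": [0, 0, 0]},
    {"offset": [0, 0, 0], "rot": [0, 0, 0]},
    {"offset": [0, 0, 0], "rot": [0, 0, 0]}
  ],
  "hand": 1
}}

```text
time: 13.3
position: [0.6065, 0.2939, 0.0436]
tool_rot: [0.707, 0.707, -0.0, -0.0]
ft_force: [-0.1, 0.4, 0.0]
grip_width: 0.0561
grip_force: 0.0
```

```bash
python3 chk.py c drain_bolt; python3 - <<'E'
import cv2,numpy as np
t=cv2.imread("pics/top_c.png")[120:200,160:260]; s=cv2.imread("pics/side_c.png")[240:340,180:300]
cv2.imwrite("pics/zoom_c.png",np.hstack([cv2.resize(t,(375,300),interpolation=2),cv2.resize(s,(375,300),interpolation=2)]))
E
```

```text
drain_bolt top [([0.609, 0.296, -0.003], 0.5)]
drain_bolt side [([0.633, 0.378, 0.001], 0.89), ([0.61, 0.29, -0.002], 0.86), ([0.56, 0.372, 0.002], 0.59), ([0.439, 0.125, 0.003], 0.47)]
13.5 [0.60650712 0.29386149 0.04366169] [ 0.55286858 -0.14731801  0.33219346] 0.07245106933533768
```

View pics/zoom_c.png

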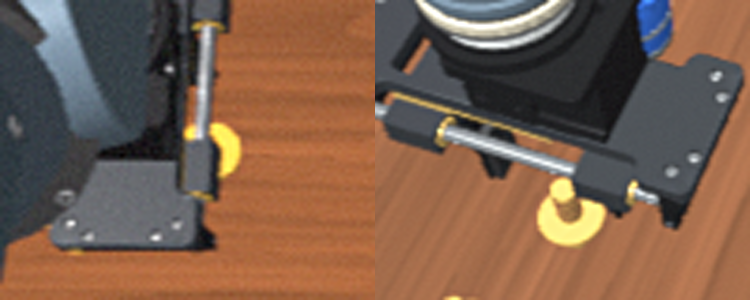

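Open, the tips image at about (238,305) px. That is roughly 7 px above where the nominal tips should show, so they sit near z≈0.048, just over the shank. I'll descend 2 cm slowly and watch the force.

{"name": "apply_moves", "arguments": {
  "series": [
    {"offset": [0, 0, -0.5], "rot": [0, 0, 0]},
    {"offset": [0, 0, -1], "rot": [0, 0, 0]},
    {"offset": [0, 0, -1.5], "rot": [0, 0, 0]},
    {"offset": [0, 0, -2], "rot": [0, 0, 0]},
    {"offset": [0, 0, -2], "rot": [0, 0, 0]},
    {"offset": [0, 0, -2], "rot": [0, 0, 0]}
  ]
}}

```text
time: 14.1
position: [0.6063, 0.2938, 0.0233]
tool_rot: [0.707, 0.707, -0.0, -0.0]
ft_force: [-0.2, 0.4, -0.1]
grip_width: 0.0867
grip_force: 0.0
```

{"name": "apply_moves", "arguments": {
  "series": [
    {"offset": [0, 0, 0], "rot": [0, 0, 0]},
    {"offset": [0, 0, 0], "rot": [0, 0, 0]},
    {"offset": [0, 0, 0], "rot": [0, 0, 0]},
    {"offset": [0, 0, 0], "rot": [0, 0, 0]},
    {"offset": [0, 0, 0], "rot": [0, 0, 0]},
    {"offset": [0, 0, 0], "rot": [0, 0, 0]},
    {"offset": [0, 0, 0], "rot": [0, 0, 0]},
    {"offset": [0, 0, 0], "rot": [0, 0, 0]},
    {"offset": [0, 0, 0], "rot": [0, 0, 0]},
    {"offset": [0, 0, 0], "rot": [0, 0, 0]},
    {"offset": [0, 0, 0], "rot": [0, 0, 0]},
    {"offset": [0, 0, 0], "rot": [0, 0, 0]}
  ],
  "hand": 0,
  "newtons": 8
}}

```text
time: 15.3
position: [0.6065, 0.2939, 0.0236]
tool_rot: [0.707, 0.707, -0.0, -0.0]
ft_force: [0.2, -0.4, -0.3]
grip_width: 0.0136
grip_force: 8.0
```

```bash
python3 chk.py d; python3 - <<'E'
import cv2,numpy as np
t=cv2.imread("pics/top_d.png")[120:200,160:260]; s=cv2.imread("pics/side_d.png")[240:340,180:300]
cv2.imwrite("pics/zoom_d.png",np.hstack([cv2.resize(t,(375,300),interpolation=2),cv2.resize(s,(375,300),interpolation=2)]))
E
```

```text
15.4 [0.60649966 0.29386612 0.0236257 ] [-1.20057474 -0.44603609 -0.45296225] 0.013371312499516941
```

View pics/zoom_d.png

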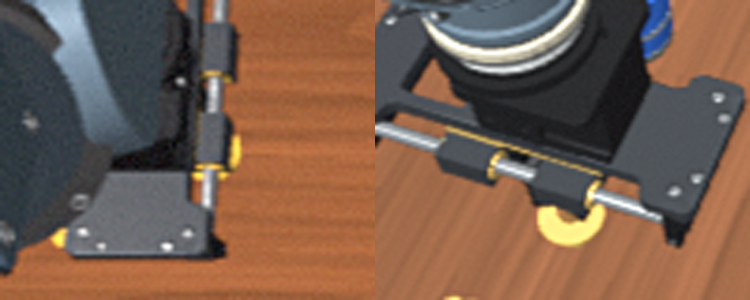

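The shank is gripped (13.4 mm). Now I'll carry it to the middle bay.

{"name": "apply_moves", "arguments": {
  "series": [
    {"offset": [0, 0, 0], "rot": [0, 0, 0]},
    {"offset": [0, 0, 0], "rot": [0, 0, 0]},
    {"offset": [0, 0, 2], "rot": [0, 0, 0]},
    {"offset": [0, 0, 5], "rot": [0, 0, 0]},
    {"offset": [0, 0, 9], "rot": [0, 0, 0]},
    {"offset": [-2, -1, 11], "rot": [0, 0, 0]},
    {"offset": [-5, -3, 11], "rot": [0, 0, 0]},
    {"offset": [-8, -5, 11], "rot": [0, 0, 0]},
    {"offset": [-11, -6.5, 11], "rot": [0, 0, 0]},
    {"offset": [-14, -8, 11], "rot": [0, 0, 0]},
    {"offset": [-16, -9.2, 11], "rot": [0, 0, 0]},
    {"offset": [-17.2, -9.8, 10], "rot": [0, 0, 0]},
    {"offset": [-17.2, -9.8, 7], "rot": [0, 0, 0]},
    {"offset": [-17.2, -9.8, 4], "rot": [0, 0, 0]},
    {"offset": [-17.2, -9.8, 2], "rot": [0, 0, 0]},
    {"offset": [-17.2, -9.8, 1], "rot": [0, 0, 0]},
    {"offset": [-17.2, -9.8, 0.6], "rot": [0, 0, 0]},
    {"offset": [-17.2, -9.8, 0.5], "rot": [0, 0, 0]},
    {"offset": [-17.2, -9.8, 0.5], "rot": [0, 0, 0]}
  ],
  "newtons": 20
}}

```text
time: 17.3
position: [0.4351, 0.196, 0.0292]
tool_rot: [0.707, 0.707, 0.001, 0.0]
ft_force: [0.4, -0.5, -0.9]
grip_width: 0.0136
grip_force: 20.0
```

```bash
python3 chk.py e white_filter drain_bolt
```

```text
white_filter top [([0.435, 0.124, 0.005], 0.72)]
white_filter side [([0.435, 0.126, 0.002], 0.43)]
drain_bolt top [([0.561, 0.376, 0.002], 0.6), ([0.624, 0.378, -0.003], 0.52)]
drain_bolt side [([0.56, 0.372, -0.0], 0.88), ([0.628, 0.376, 0.001], 0.79), ([0.435, 0.193, 0.009], 0.69)]
17.6 [0.43482271 0.19596342 0.02916006] [ 0.27082714 -0.09979335 -1.3451484 ] 0.013542049133264532
```

View pics/crop_e.png

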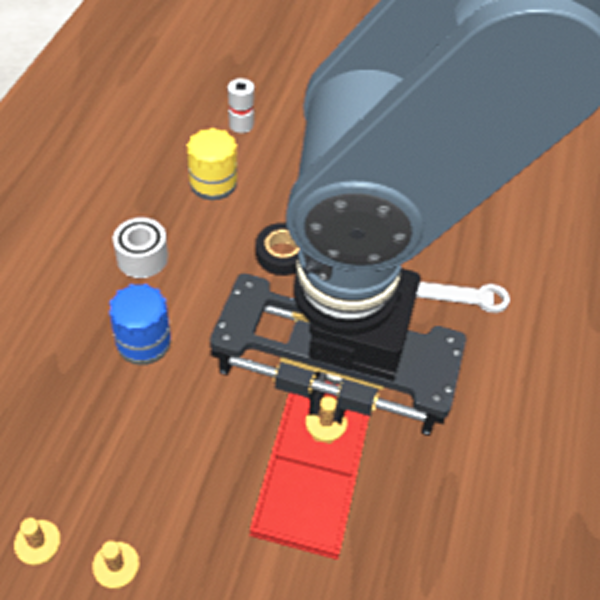

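The bolt stands upright in the middle bay (crop px 326,425). I'll release it and rise.

{"name": "apply_moves", "arguments": {
  "series": [
    {"offset": [0, 0, -0.1], "rot": [0, 0, 0]},
    {"offset": [0, 0, -0.1], "rot": [0, 0, 0]}
  ]
}}

```text
time: 17.8
position: [0.4345, 0.1959, 0.0277]
tool_rot: [0.707, 0.707, 0.0, 0.0]
ft_force: [0.0, -0.7, -0.8]
grip_width: 0.0133
grip_force: 20.0
```

{"name": "apply_moves", "arguments": {
  "series": [
    {"offset": [0, 0, 0], "rot": [0, 0, 0]},
    {"offset": [0, 0, 0], "rot": [0, 0, 0]},
    {"offset": [0, 0, 0], "rot": [0, 0, 0]},
    {"offset": [0, 0, 0], "rot": [0, 0, 0]},
    {"offset": [0, 0, 0], "rot": [0, 0, 0]},
    {"offset": [0, 0, 3], "rot": [0, 0, 0]},
    {"offset": [0, 0, 7], "rot": [0, 0, 0]},
    {"offset": [0, 0, 11], "rot": [0, 0, 0]},
    {"offset": [0, 0, 13], "rot": [0, 0, 0]},
    {"offset": [0, 0, 13], "rot": [0, 0, 0]}
  ],
  "hand": 0.7
}}

```text
time: 18.8
position: [0.4366, 0.1964, 0.1606]
tool_rot: [0.707, 0.707, 0.003, 0.002]
ft_force: [-0.2, -0.0, -0.5]
grip_width: 0.0607
grip_force: 0.0
```

{"name": "apply_moves", "arguments": {
  "series": [
    {"offset": [2, -3.4, 0], "rot": [0, 0, 0]},
    {"offset": [4, -6.9, 0], "rot": [0, 0, 0]},
    {"offset": [6, -10.3, 0], "rot": [0, 0, 0]},
    {"offset": [8, -13.7, 0], "rot": [0, 0, 0]},
    {"offset": [10, -17.1, 0], "rot": [0, 0, 0]},
    {"offset": [12, -20.5, 0], "rot": [0, 0, 0]},
    {"offset": [14, -24, 0], "rot": [0, 0, 0]},
    {"offset": [16, -27.4, 0], "rot": [0, 0, 0]},
    {"offset": [18, -30.8, 0], "rot": [0, 0, 0]},
    {"offset": [19.5, -33.4, 0], "rot": [0, 0, 0]},
    {"offset": [20.7, -35.4, 0], "rot": [0, 0, 0]},
    {"offset": [21.2, -36.3, 0], "rot": [0, 0, 0]},
    {"offset": [21.2, -36.3, 0], "rot": [0, 0, 0]},
    {"offset": [21.2, -36.3, -3], "rot": [0, 0, 0]},
    {"offset": [21.2, -36.3, -6], "rot": [0, 0, 0]},
    {"offset": [21.2, -36.3, -9], "rot": [0, 0, 0]},
    {"offset": [21.2, -36.3, -11], "rot": [0, 0, 0]},
    {"offset": [21.2, -36.3, -12.8], "rot": [0, 0, 0]},
    {"offset": [21.2, -36.3, -12.8], "rot": [0, 0, 0]},
    {"offset": [21.2, -36.3, -12.8], "rot": [0, 0, 0]}
  ]
}}

```text
time: 20.8
position: [0.6457, -0.1657, 0.0294]
tool_rot: [0.707, 0.707, -0.0, -0.001]
ft_force: [-0.1, -0.5, 0.0]
grip_width: 0.061
grip_force: 0.0
```

{"name": "apply_moves", "arguments": {
  "series": [
    {"offset": [0, 0, 0], "rot": [0, 0, 0]},
    {"offset": [0, 0, 0], "rot": [0, 0, 0]},
    {"offset": [0, 0, 0], "rot": [0, 0, 0]},
    {"offset": [0, 0, 0], "rot": [0, 0, 0]},
    {"offset": [0, 0, 0], "rot": [0, 0, 0]},
    {"offset": [0, 0, 0], "rot": [0, 0, 0]},
    {"offset": [0, 0, 0], "rot": [0, 0, 0]},
    {"offset": [0, 0, 0], "rot": [0, 0, 0]}
  ],
  "hand": 0,
  "newtons": 25
}}

```text
time: 21.6
position: [0.6466, -0.1673, 0.03]
tool_rot: [0.707, 0.707, 0.0, 0.0]
ft_force: [-1.1, 0.4, 3.5]
grip_width: 0.0296
grip_force: 25.0
```

```bash
python3 chk.py f white_filter drain_bolt socket yellow_filter
```

```text
white_filter top []
white_filter side [([0.438, 0.127, 0.005], 0.94)]
drain_bolt top [([0.562, 0.373, -0.0], 0.64), ([0.627, 0.378, -0.006], 0.51)]
drain_bolt side [([0.436, 0.192, 0.005], 0.84), ([0.562, 0.371, -0.001], 0.8), ([0.633, 0.376, 0.0], 0.62)]
socket top []
socket side [([0.647, -0.171, 0.002], 0.66)]
yellow_filter top []
yellow_filter side [([0.648, -0.172, 0.002], 0.72), ([0.643, -0.063, -0.003], 0.61)]
22.1 [ 0.64663502 -0.16726016  0.0300343 ] [-0.52903843  0.31639551  5.53356266] 0.029621671334702435
```

{"name": "apply_moves", "arguments": {
  "series": [
    {"offset": [0, 0, 3], "rot": [0, 0, 0]},
    {"offset": [0, 0, 7], "rot": [0, 0, 0]},
    {"offset": [0, 0, 11], "rot": [0, 0, 0]},
    {"offset": [-1, 2, 13], "rot": [0, 0, 0]},
    {"offset": [-3, 6, 13], "rot": [0, 0, 0]},
    {"offset": [-5, 10, 13], "rot": [0, 0, 0]},
    {"offset": [-7, 14, 13], "rot": [0, 0, 0]},
    {"offset": [-9, 18, 13], "rot": [0, 0, 0]},
    {"offset": [-11, 22, 13], "rot": [0, 0, 0]},
    {"offset": [-13, 26, 13], "rot": [0, 0, 0]},
    {"offset": [-15, 30, 13], "rot": [0, 0, 0]},
    {"offset": [-17, 34, 13], "rot": [0, 0, 0]},
    {"offset": [-19, 38, 13], "rot": [0, 0, 0]},
    {"offset": [-20.5, 41, 13], "rot": [0, 0, 0]},
    {"offset": [-21.6, 43, 13], "rot": [0, 0, 0]},
    {"offset": [-21.6, 43.5, 12], "rot": [0, 0, 0]},
    {"offset": [-21.6, 43.5, 9], "rot": [0, 0, 0]},
    {"offset": [-21.6, 43.5, 5], "rot": [0, 0, 0]},
    {"offset": [-21.6, 43.5, 3], "rot": [0, 0, 0]},
    {"offset": [-21.6, 43.5, 3], "rot": [0, 0, 0]}
  ]
}}

```text
time: 24.1
position: [0.4283, 0.2663, 0.0561]
tool_rot: [0.707, 0.707, -0.004, -0.002]
ft_force: [-0.8, 0.1, -1.2]
grip_width: 0.0293
grip_force: 25.0
```

{"name": "apply_moves", "arguments": {
  "series": [
    {"offset": [0, 0, -1], "rot": [0, 0, 0]},
    {"offset": [0, 0, -1.8], "rot": [0, 0, 0]},
    {"offset": [0, 0, -2.3], "rot": [0, 0, 0]},
    {"offset": [0, 0, -2.5], "rot": [0, 0, 0]},
    {"offset": [0, 0, -2.55], "rot": [0, 0, 0]},
    {"offset": [0, 0, -2.55], "rot": [0, 0, 0]}
  ]
}}

```text
time: 24.7
position: [0.4308, 0.268, 0.0345]
tool_rot: [0.707, 0.707, 0.0, 0.0]
ft_force: [-1.2, 0.3, -2.0]
grip_width: 0.0285
grip_force: 25.0
```

{"name": "apply_moves", "arguments": {
  "series": [
    {"offset": [0, 0, 0], "rot": [0, 0, 0]},
    {"offset": [0, 0, 0], "rot": [0, 0, 0]},
    {"offset": [0, 0, 0], "rot": [0, 0, 0]},
    {"offset": [0, 0, 0], "rot": [0, 0, 0]},
    {"offset": [0, 0, 0], "rot": [0, 0, 0]},
    {"offset": [0, 0, 3], "rot": [0, 0, 0]},
    {"offset": [0, 0, 7], "rot": [0, 0, 0]},
    {"offset": [0, 0, 11], "rot": [0, 0, 0]},
    {"offset": [0, 0, 13], "rot": [0, 0, 0]},
    {"offset": [0, 0, 13], "rot": [0, 0, 0]}
  ],
  "hand": 1
}}

```text
time: 25.7
position: [0.4327, 0.2687, 0.1673]
tool_rot: [0.707, 0.707, 0.003, 0.002]
ft_force: [0.8, -1.1, -0.0]
grip_width: 0.0867
grip_force: 0.0
```

```bash
python3 chk.py g white_filter drain_bolt socket yellow_filter blue_filter bearing
```

```text
white_filter top [([0.436, 0.126, 0.003], 0.57)]
white_filter side [([0.44, 0.127, 0.005], 0.44), ([0.431, 0.262, 0.005], 0.16)]
drain_bolt top [([0.627, 0.377, -0.004], 0.59), ([0.437, 0.198, 0.001], 0.57)]
drain_bolt side [([0.435, 0.195, 0.006], 0.79), ([0.627, 0.379, 0.001], 0.71), ([0.562, 0.371, -0.002], 0.57)]
socket top [([0.428, 0.264, 0.002], 0.65)]
socket side [([0.437, 0.124, 0.006], 0.68), ([0.432, 0.265, 0.005], 0.62)]
yellow_filter top [([0.643, -0.066, 0.0], 0.78)]
yellow_filter side [([0.64, -0.066, -0.006], 0.95)]
blue_filter top [([0.637, 0.159, -0.003], 0.68)]
blue_filter side [([0.632, 0.162, 0.003], 0.61)]
bearing top [([0.674, 0.064, 0.002], 0.88)]
bearing side [([0.672, 0.06, 0.002], 0.79)]
26.4 [0.43047073 0.26786499 0.16396192] [-0.0743508   0.12094905 -0.19136728] 0.08700154990492714
```

View pics/crop_g.png

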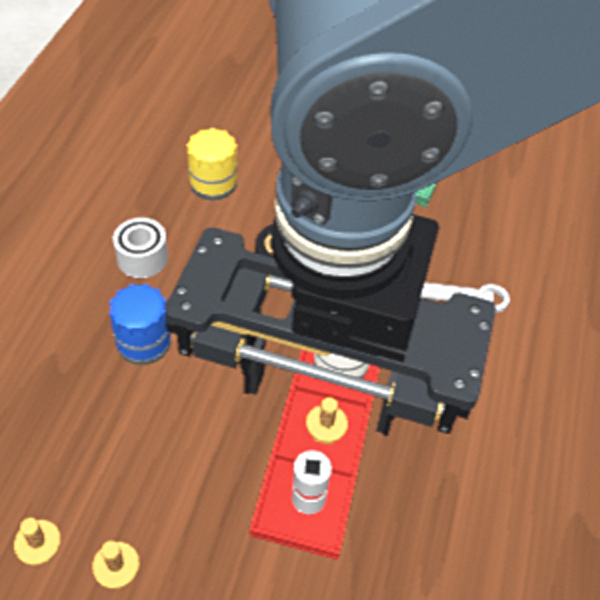

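All three parts stand in the red tray: socket at crop px (310,485), bolt at (327,415), and the white filter behind the gripper. Next is the blue filter.

{"name": "apply_moves", "arguments": {
  "series": [
    {"offset": [3, -1.6, 0], "rot": [0, 0, 0]},
    {"offset": [7, -3.7, 0], "rot": [0, 0, 0]},
    {"offset": [11, -5.8, 0], "rot": [0, 0, 0]},
    {"offset": [15, -8, 0], "rot": [0, 0, 0]},
    {"offset": [18, -9.6, 0], "rot": [0, 0, 0]},
    {"offset": [20.3, -10.7, 0], "rot": [0, 0, 0]},
    {"offset": [20.3, -10.7, 0], "rot": [0, 0, 0]},
    {"offset": [20.3, -10.7, 0], "rot": [0, 0, 0]},
    {"offset": [20.3, -10.7, -3], "rot": [0, 0, 0]},
    {"offset": [20.3, -10.7, -6], "rot": [0, 0, 0]},
    {"offset": [20.3, -10.7, -9], "rot": [0, 0, 0]},
    {"offset": [20.3, -10.7, -11], "rot": [0, 0, 0]},
    {"offset": [20.3, -10.7, -12.5], "rot": [0, 0, 0]},
    {"offset": [20.3, -10.7, -13.4], "rot": [0, 0, 0]},
    {"offset": [20.3, -10.7, -13.4], "rot": [0, 0, 0]},
    {"offset": [20.3, -10.7, -13.4], "rot": [0, 0, 0]}
  ]
}}

```text
time: 28.0
position: [0.6339, 0.1612, 0.031]
tool_rot: [0.707, 0.707, 0.001, 0.0]
ft_force: [0.6, 0.3, -0.3]
grip_width: 0.0868
grip_force: 0.0
```

{"name": "apply_moves", "arguments": {
  "series": [
    {"offset": [0, 0, 0], "rot": [0, 0, 0]},
    {"offset": [0, 0, 0], "rot": [0, 0, 0]},
    {"offset": [0, 0, 0], "rot": [0, 0, 0]},
    {"offset": [0, 0, 0], "rot": [0, 0, 0]},
    {"offset": [0, 0, 0], "rot": [0, 0, 0]},
    {"offset": [0, 0, 0], "rot": [0, 0, 0]},
    {"offset": [0, 0, 0], "rot": [0, 0, 0]},
    {"offset": [0, 0, 0], "rot": [0, 0, 0]}
  ],
  "hand": 0,
  "newtons": 25
}}

```text
time: 28.8
position: [0.6323, 0.1609, 0.0302]
tool_rot: [0.707, 0.707, -0.001, -0.001]
ft_force: [-5.0, -0.2, 5.3]
grip_width: 0.0535
grip_force: 25.0
```

{"name": "apply_moves", "arguments": {
  "series": [
    {"offset": [0, 0, 3], "rot": [0, 0, 0]},
    {"offset": [0, 0, 7], "rot": [0, 0, 0]},
    {"offset": [0, 0, 11], "rot": [0, 0, 0]},
    {"offset": [-1.3, -2, 13], "rot": [0, 0, 0]},
    {"offset": [-3.5, -5.5, 13], "rot": [0, 0, 0]},
    {"offset": [-5.7, -9, 13], "rot": [0, 0, 0]},
    {"offset": [-7.9, -12.5, 13], "rot": [0, 0, 0]},
    {"offset": [-10.1, -16, 13], "rot": [0, 0, 0]},
    {"offset": [-12.3, -19.5, 13], "rot": [0, 0, 0]},
    {"offset": [-14.5, -23, 13], "rot": [0, 0, 0]},
    {"offset": [-16.6, -26.5, 13], "rot": [0, 0, 0]},
    {"offset": [-18.5, -29.5, 13], "rot": [0, 0, 0]},
    {"offset": [-19.7, -31.3, 13], "rot": [0, 0, 0]},
    {"offset": [-19.7, -31.3, 11], "rot": [0, 0, 0]},
    {"offset": [-19.7, -31.3, 8], "rot": [0, 0, 0]},
    {"offset": [-19.7, -31.3, 5], "rot": [0, 0, 0]},
    {"offset": [-19.7, -31.3, 3], "rot": [0, 0, 0]},
    {"offset": [-19.7, -31.3, 3], "rot": [0, 0, 0]},
    {"offset": [-19.7, -31.3, 3], "rot": [0, 0, 0]}
  ]
}}

```text
time: 30.7
position: [0.437, -0.1525, 0.0599]
tool_rot: [0.707, 0.707, 0.0, 0.0]
ft_force: [-0.5, -0.1, -2.4]
grip_width: 0.0535
grip_force: 25.0
```

```bash
python3 chk.py h blue_filter green_tray white_filter
python3 - <<'E'
import cv2
i=cv2.imread("pics/side_h.png"); cv2.imwrite("pics/zoom_h.png",cv2.resize(i[80:260,300:480],(540,540),interpolation=2))
E
```

```text
blue_filter top []
blue_filter side [([0.437, -0.153, 0.034], 0.74), ([0.674, 0.06, 0.002], 0.36), ([0.435, 0.201, 0.003], 0.22)]
green_tray top []
green_tray side [([0.43, -0.218, -0.005], 0.93)]
white_filter top []
white_filter side [([0.436, 0.125, 0.007], 0.88)]
31.1 [ 0.4369067  -0.15233613  0.0608085 ] [ 0.47301256 -0.02155886 -2.47116676] 0.05324009290733714
```

View pics/zoom_h.png

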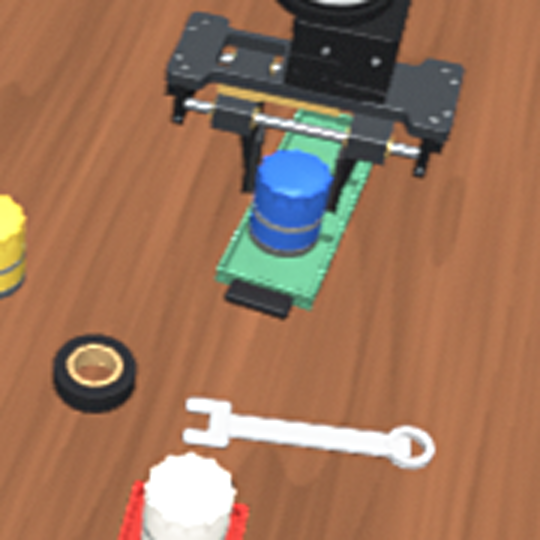

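Blue hangs over the handle bay at zoom px (290,205), so I'll lower and release it.

{"name": "apply_moves", "arguments": {
  "series": [
    {"offset": [0, 0, -1], "rot": [0, 0, 0]},
    {"offset": [0, 0, -1.8], "rot": [0, 0, 0]},
    {"offset": [0, 0, -2.3], "rot": [0, 0, 0]},
    {"offset": [0, 0, -2.55], "rot": [0, 0, 0]},
    {"offset": [0, 0, -2.55], "rot": [0, 0, 0]},
    {"offset": [0, 0, -2.55], "rot": [0, 0, 0]}
  ]
}}

```text
time: 31.7
position: [0.4365, -0.1521, 0.0344]
tool_rot: [0.707, 0.707, -0.0, -0.0]
ft_force: [-0.2, -0.3, -3.5]
grip_width: 0.0536
grip_force: 25.0
```

{"name": "apply_moves", "arguments": {
  "series": [
    {"offset": [0, 0, 0], "rot": [0, 0, 0]},
    {"offset": [0, 0, 0], "rot": [0, 0, 0]},
    {"offset": [0, 0, 0], "rot": [0, 0, 0]},
    {"offset": [0, 0, 0], "rot": [0, 0, 0]},
    {"offset": [0, 0, 0], "rot": [0, 0, 0]},
    {"offset": [0, 0, 3], "rot": [0, 0, 0]},
    {"offset": [0, 0, 7], "rot": [0, 0, 0]},
    {"offset": [0, 0, 11], "rot": [0, 0, 0]},
    {"offset": [0, 0, 13], "rot": [0, 0, 0]},
    {"offset": [0, 0, 13], "rot": [0, 0, 0]}
  ],
  "hand": 1
}}

```text
time: 32.7
position: [0.4384, -0.1532, 0.1676]
tool_rot: [0.707, 0.707, 0.001, 0.004]
ft_force: [0.1, -0.8, 0.3]
grip_width: 0.0873
grip_force: 0.0
```

{"name": "apply_moves", "arguments": {
  "series": [
    {"offset": [2.5, 2.3, 0], "rot": [0, 0, 0]},
    {"offset": [5.5, 5, 0], "rot": [0, 0, 0]},
    {"offset": [8.5, 7.7, 0], "rot": [0, 0, 0]},
    {"offset": [11.5, 10.4, 0], "rot": [0, 0, 0]},
    {"offset": [14.5, 13.1, 0], "rot": [0, 0, 0]},
    {"offset": [17.5, 15.8, 0], "rot": [0, 0, 0]},
    {"offset": [20.5, 18.5, 0], "rot": [0, 0, 0]},
    {"offset": [22.5, 20.3, 0], "rot": [0, 0, 0]},
    {"offset": [23.6, 21.4, 0], "rot": [0, 0, 0]},
    {"offset": [23.6, 21.4, 0], "rot": [0, 0, 0]},
    {"offset": [23.6, 21.4, -3], "rot": [0, 0, 0]},
    {"offset": [23.6, 21.4, -6], "rot": [0, 0, 0]},
    {"offset": [23.6, 21.4, -9], "rot": [0, 0, 0]},
    {"offset": [23.6, 21.4, -11], "rot": [0, 0, 0]},
    {"offset": [23.6, 21.4, -12.5], "rot": [0, 0, 0]},
    {"offset": [23.6, 21.4, -13.5], "rot": [0, 0, 0]},
    {"offset": [23.6, 21.4, -14.2], "rot": [0, 0, 0]},
    {"offset": [23.6, 21.4, -14.8], "rot": [0, 0, 0]},
    {"offset": [23.6, 21.4, -15.1], "rot": [0, 0, 0]},
    {"offset": [23.6, 21.4, -15.1], "rot": [0, 0, 0]}
  ]
}}

```text
time: 34.7
position: [0.6727, 0.0619, 0.0138]
tool_rot: [0.707, 0.707, 0.0, 0.0]
ft_force: [0.5, 0.1, -0.4]
grip_width: 0.0871
grip_force: 0.0
```

{"name": "apply_moves", "arguments": {
  "series": [
    {"offset": [0, 0, 0], "rot": [0, 0, 0]},
    {"offset": [0, 0, 0], "rot": [0, 0, 0]},
    {"offset": [0, 0, 0], "rot": [0, 0, 0]},
    {"offset": [0, 0, 0], "rot": [0, 0, 0]},
    {"offset": [0, 0, 0], "rot": [0, 0, 0]},
    {"offset": [0, 0, 0], "rot": [0, 0, 0]},
    {"offset": [0, 0, 0], "rot": [0, 0, 0]},
    {"offset": [0, 0, 0], "rot": [0, 0, 0]}
  ],
  "hand": 0,
  "newtons": 30
}}

```text
time: 35.5
position: [0.6736, 0.0618, 0.014]
tool_rot: [0.707, 0.707, 0.001, 0.001]
ft_force: [2.5, -0.1, -0.5]
grip_width: 0.0532
grip_force: 30.0
```

```bash
python3 chk.py i blue_filter bearing green_tray
python3 tray.py >/dev/null; sed 's/top_0/top_i/' tray.py > tray_i.py; python3 tray_i.py
```

```text
blue_filter top [([0.441, -0.155, 0.002], 0.81)]
blue_filter side [([0.441, 0.126, 0.006], 0.73), ([0.438, -0.151, 0.005], 0.57)]
bearing top []
bearing side [([0.671, 0.062, 0.001], 0.72), ([0.538, 0.01, -0.003], 0.18)]
green_tray top [([0.43, -0.229, -0.001], 0.62)]
green_tray side [([0.431, -0.219, -0.005], 0.56)]
35.9 [0.67310794 0.06180191 0.01396895] [ 3.05420995 -0.22977889  0.58851931] 0.05286777648326606
red rect [0.4356 0.194 ] [0.076 0.213] mean [0.435  0.2036] yaw 91.4
-0.072 [0.4373 0.122 ]
0 [0.4356 0.194 ]
0.072 [0.4339 0.266 ]
green rect [ 0.4295 -0.2222] [0.221 0.076] mean [ 0.4274 -0.2385] yaw -94.4
-0.072 [ 0.4349 -0.1504]
0 [ 0.4295 -0.2222]
0.072 [ 0.424 -0.294]
blue [[ 0.43672508 -0.15601775]]
yellow [[ 0.65026033 -0.06896721]]
```

{"name": "apply_moves", "arguments": {
  "series": [
    {"offset": [0, 0, 2], "rot": [0, 0, 0]},
    {"offset": [0, 0, 5], "rot": [0, 0, 0]},
    {"offset": [0, 0, 9], "rot": [0, 0, 0]},
    {"offset": [0, 0, 13], "rot": [0, 0, 0]},
    {"offset": [-2, -3, 14], "rot": [0, 0, 0]},
    {"offset": [-4.5, -6.5, 14], "rot": [0, 0, 0]},
    {"offset": [-7, -10, 14], "rot": [0, 0, 0]},
    {"offset": [-9.5, -13.5, 14], "rot": [0, 0, 0]},
    {"offset": [-12, -17, 14], "rot": [0, 0, 0]},
    {"offset": [-14.5, -20.5, 14], "rot": [0, 0, 0]},
    {"offset": [-17, -24, 14], "rot": [0, 0, 0]},
    {"offset": [-19.5, -27.5, 14], "rot": [0, 0, 0]},
    {"offset": [-22, -31, 14], "rot": [0, 0, 0]},
    {"offset": [-24, -34, 14], "rot": [0, 0, 0]},
    {"offset": [-25, -35.6, 13], "rot": [0, 0, 0]},
    {"offset": [-25, -35.6, 10], "rot": [0, 0, 0]},
    {"offset": [-25, -35.6, 7], "rot": [0, 0, 0]},
    {"offset": [-25, -35.6, 4], "rot": [0, 0, 0]},
    {"offset": [-25, -35.6, 3], "rot": [0, 0, 0]},
    {"offset": [-25, -35.6, 3], "rot": [0, 0, 0]}
  ]
}}

```text
time: 37.9
position: [0.4204, -0.2918, 0.0417]
tool_rot: [0.707, 0.707, 0.0, -0.004]
ft_force: [-0.1, 0.4, -3.2]
grip_width: 0.053
grip_force: 30.0
```

```bash
python3 chk.py j bearing
python3 - <<'E'
import cv2
i=cv2.imread("pics/side_j.png"); cv2.imwrite("pics/zoom_j.png",cv2.resize(i[60:240,310:490],(540,540),interpolation=2))
E
```

```text
bearing top []
bearing side [([0.421, -0.294, 0.025], 0.56)]
38.1 [ 0.42314751 -0.29459928  0.04483452] [ 1.06604984 -0.06318195 -3.47908614] 0.05337728893761821
```

View pics/zoom_j.png

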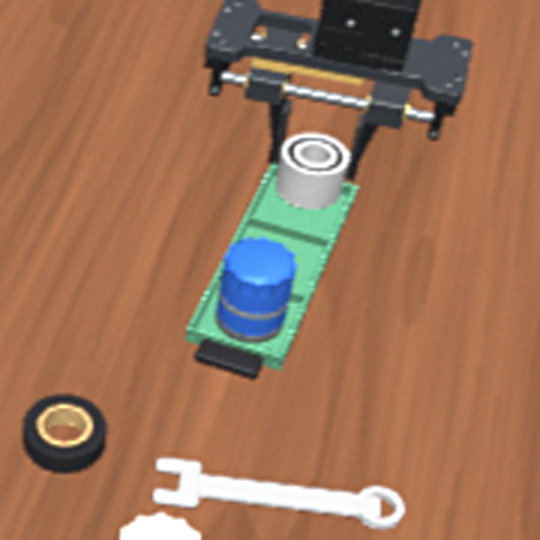

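Blue stands in its bay at zoom px (257,290), and the bearing hangs over the plain-end bay at (313,170). I'll lower and release the bearing.

{"name": "apply_moves", "arguments": {
  "series": [
    {"offset": [0, 0, -1], "rot": [0, 0, 0]},
    {"offset": [0, 0, -1.8], "rot": [0, 0, 0]},
    {"offset": [0, 0, -2.3], "rot": [0, 0, 0]},
    {"offset": [0, 0, -2.55], "rot": [0, 0, 0]},
    {"offset": [0, 0, -2.55], "rot": [0, 0, 0]},
    {"offset": [0, 0, -2.55], "rot": [0, 0, 0]}
  ]
}}

```text
time: 38.7
position: [0.4226, -0.2942, 0.018]
tool_rot: [0.707, 0.707, -0.0, 0.0]
ft_force: [-0.3, -0.3, -4.5]
grip_width: 0.0536
grip_force: 30.0
```

{"name": "apply_moves", "arguments": {
  "series": [
    {"offset": [0, 0, 0], "rot": [0, 0, 0]},
    {"offset": [0, 0, 0], "rot": [0, 0, 0]},
    {"offset": [0, 0, 0], "rot": [0, 0, 0]},
    {"offset": [0, 0, 0], "rot": [0, 0, 0]},
    {"offset": [0, 0, 0], "rot": [0, 0, 0]},
    {"offset": [0, 0, 3], "rot": [0, 0, 0]},
    {"offset": [0, 0, 7], "rot": [0, 0, 0]},
    {"offset": [0, 0, 11], "rot": [0, 0, 0]},
    {"offset": [0, 0, 15], "rot": [0, 0, 0]},
    {"offset": [4, -3, 17], "rot": [0, 0, 0]},
    {"offset": [8, -6, 19], "rot": [0, 0, 0]},
    {"offset": [12, -9, 20], "rot": [0, 0, 0]},
    {"offset": [15, -12, 20], "rot": [0, 0, 0]},
    {"offset": [15, -12, 20], "rot": [0, 0, 0]}
  ],
  "hand": 1
}}

```text
time: 40.1
position: [0.5767, -0.419, 0.2179]
tool_rot: [0.707, 0.707, -0.0, 0.004]
ft_force: [-1.0, 0.3, -0.6]
grip_width: 0.0871
grip_force: 0.0
```

```bash
python3 chk.py k white_filter drain_bolt socket blue_filter bearing yellow_filter wrench tape_roll
python3 - <<'E'
import cv2
i=cv2.imread("pics/side_k.png"); cv2.imwrite("pics/zoom_k.png",cv2.resize(i[80:380,250:490],(480,600),interpolation=2))
E
```

```text
white_filter top [([0.44, 0.123, 0.004], 0.58)]
white_filter side [([0.438, 0.131, 0.004], 0.81)]
drain_bolt top [([0.434, 0.199, -0.003], 0.75), ([0.559, 0.376, 0.003], 0.51), ([0.625, 0.376, -0.004], 0.5)]
drain_bolt side [([0.56, 0.373, 0.001], 0.96), ([0.436, 0.196, 0.005], 0.82), ([0.628, 0.375, 0.002], 0.68)]
socket top [([0.433, 0.263, 0.008], 0.61)]
socket side [([0.431, 0.266, 0.006], 0.98)]
blue_filter top []
blue_filter side [([0.438, -0.151, 0.008], 0.72)]
bearing top [([0.438, 0.125, 0.007], 0.21)]
bearing side [([0.421, -0.294, 0.004], 0.89)]
yellow_filter top [([0.641, -0.067, 0.004], 0.86), ([0.379, 0.01, 0.005], 0.69)]
yellow_filter side []
wrench top [([0.38, 0.01, 0.003], 0.84)]
wrench side [([0.38, 0.007, -0.002], 0.94)]
tape_roll top [([0.54, 0.01, 0.004], 0.96)]
tape_roll side []
41.0 [ 0.57248322 -0.41412662  0.21814604] [0.17104446 0.03986166 0.15057745] 0.08700014322182073
```

View pics/zoom_k.png

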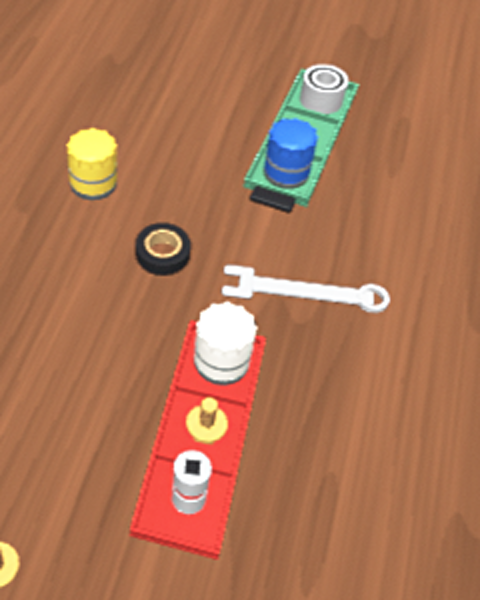

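All five parts stand in their bays: white at crop px (222,345), bolt at (207,415), socket at (190,485), blue at (290,155) and bearing at (324,88). The bystanders have not moved.

```bash
python3 -c "
from rig import hand_in
print(hand_in())"
```

```text
the job is handed in; nothing more can be done
None
```

Both kits are made up and the job is handed in: in the last pictures all five parts stand upright and released in their bays, and the yellow filter, wrench and tape roll are where they started; the hand-in call gave no verdict.

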